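# Copy the sample's length to the spring jaw and hold it open

### The arm

A 6-joint arm with a two-finger parallel gripper is mounted at the origin on the work surface. World frame = base frame: x ahead of the robot, y to its left, z up, the work surface at z = 0. Lengths are in m, angles in rad, forces in N, time in s.
With the tool pointing down it reaches from about 0.25 to 0.725 m from the base axis. Payload 4 kg.
Tool frame: the origin (TCP) lies midway between the tips of the shut fingers; the grasp point (between the pads) lies bot.pinch_z behind it (bot.pinch_z is the distance from the TCP to the grasp point, in m); z points along the fingers, y is the line along which they close (so a half turn about z gives the same grasp; the last joint's range is limited). The gripper opens to 85 mm and grips with 20 to 120 N. Pads are 22 mm wide; open, the fingers measure 114 mm over their backs; the gripper's body (76 mm by 85 mm) begins 54 mm behind the grasp point. The pads swing forward as they close: fully open they stand 13 mm farther back than shut.
Start: joints at [-1.239, 0.241, 0.005, 1.335, 0, 1.571], TCP at [0.163, -0.473, 0.231] pointing down, gripper open.
Joint ranges: [-2.72, 2.72], [-1.05, 1.87], [-1.09, 1.28], [-1.99, 2.15], [-1.42, 1.44], [-3.14, 3.14]. Speed limits (rad/s): [2.79, 2.79, 3.14, 3.14, 3.14, 3.14].

### API

Orientations are given as a unit quaternion [x, y, z, w].
In Python, from workcell import bot, viewer gives the robot as it stands (bot), with the cameras (viewer).
- The arm moves only by the shell command python3 jog.py 'ROWS'. ROWS is a JSON list of rows, 1 to 10 of them, each of 7 numbers: a rotation vector rx, ry, rz in rad, then dx, dy, dz in m, then the finger opening in m; each row is the pose to reach, as a shift and turn from the pose commanded when the command began, along the tool's axes at that moment; what a row does not reach only later rows make up. A row lasts 1/8 s, in which the tool goes at most 0.0625 m and 0.188 rad, less where a joint would pass 70% of its speed; a pose out of reach is approached as far as the arm can. The fingers move at their own pace and stop on an object; the grip force is fixed at half the most. Time passes only in rows, so rows that do not move let the fingers close. It prints the time, the measured TCP pose, the force, the opening and the grip force at its end.
- bot.get_obs(): the state, without advancing time (a new reading comes with each control period).
- viewer.camera(name): name is "scene" or "top" or "wrist"; returns the picture (480x640x3 uint8, red, green, blue); there is no depth.
- viewer.calibration(name): a dict with "mtx" (3x3 intrinsics, pixels), "R" (3x3) and "t" (3): a world point X has camera coordinates R X + t. Camera axes: x right, y down, z forward; pixel columns grow to the right and rows downward; lengths in m; the calibration is good to about 2 mm. A picture is of the moment at which its call begins: read the wrist's pose just before it. calibration takes no time and is no camera call; for the wrist camera it gives the pose at the moment of the call.
- bot.job_done(): hands the job in; it is judged then, once.
The state is a dict: "clock": time; "joint_pos": joint angles; "joint_vel": joint speeds; "tau": joint torques, N m; "eef_pos": TCP position; "tool_rot": TCP orientation; "ft_force": force on the tool from outside, world axes, zero at the start; "ft_torque": the same for the moment, N m; "grip_width": finger opening in m; "grasp_force": force on a finger pad.
Only numpy, scipy, OpenCV 4.12 (cv2) and the standard library are available. Lean on these libraries where they do the work, as an engineer would, in place of code of your own. Each camera call takes 0.05 s, during which the arm holds its last target. There are 200 camera calls.

### The job

On the clamping jig, slide the gauge in the middle along its track until its cross bar is level with the free end of the brass sample tube. Then take the spring-loaded jaw, the one with the upright wooden grip, and pull it open, away from the rear block, until its pointer is level with the gauge's cross bar, so that the jaw stands open by the sample's length, and finish while still holding it there against its spring: do not let go at the end. Leave the gauge set, and leave the other things on the bench where they are.

Things in the scene. Friction and masses are not known exactly. Their poses are not given: they have to be found in the camera images.
- jig: Fixed clamping jig: dark steel base plate 280 x 240 x 16 mm, x -150..130, y -130..110 mm from this origin on the bench. x points from the open front (robot's side) to the steel rear block (x 90..130 mm, 45 mm high); both slides run along x. Lanes: sample tube y = +72 mm (holder x 50..130, 45 mm high, screw to 57 mm), gauge y = 0, spring jaw y = -85 mm. Yawed up to 0.3 rad.
- sample_tube: Fixed brass tube, 16 mm in diameter, lying along the jig's x, its axis 28 mm above the bench, clamped in its holder; it sticks out to the front (jig -x) by 30 to 70 mm, a different length each start. Origin at the centre of its free end; x axis along the tube into the holder (parallel to the jig's x).
- gauge (a joint): Gauge position in m: distance of its cross bar in front of the holder's face (bar at jig x = 0.05 minus this value); level with the tube's end when it equals the length sticking out. Grows to the front, range 0..0.12. Stays where it is left (2 N friction). Starts at 0.09 to 0.115.
- gauge_bar (a point): Point on the top of the gauge's straight cross bar, mid-width in x, over the track's middle line (jig y = 0), 44.5 mm above the bench. The steel bar is 4 mm wide in x and reaches from jig y = -36 to +58 mm, ending beside the tube and beside the jaw's pointer.
- gauge_grip (a point): Centre of the top of the gauge's black grip, 76.5 mm above the bench, straight above the cross bar. The grip is 16 mm (jig x) x 24 mm (jig y), its vertical sides reach 36 mm down from here, below that is the gauge's 30 x 26 mm foot.
- jaw_slide (a joint): Opening of the spring jaw in m: 0 shut against the rear block, grows as it is pulled along the jig's -x (towards the robot's side); range 0..0.095. A spring pulls it shut: 4 N at 0, rising 0.8 N per 10 mm. Its pointer is level with the gauge's bar when both joint values are equal.
- jaw: The sliding spring jaw: a steel block 50 x 44 mm with a pointer on its left side and an upright wooden grip on top. Origin on the bench straight below the middle of the grip, x along the jig's x.
- jaw_pointer (a point): Point on the top of the jaw's pointer, mid-width in x: a 4 mm wide steel bar on the jaw that reaches from jig y = -73 to -40 mm towards the gauge's bar; 44.5 mm above the bench.
- jaw_grip (a point): Upright wooden grip of the jaw, 18 mm (jig x) x 30 mm (jig y) x 34 mm high. Point at the centre of its top, 84 mm above the bench, at the same jig x as the pointer's middle, jig y = -85 mm. Below it is the jaw's 50 x 44 mm steel block, top 44 mm above the bench.
- collar: loose brass ring, 28 mm across, 10 mm high, lying on the jig's base plate; origin under its centre
- key_cup: loose brass key cup (disc), 30 mm across, 8 mm high, lying on the jig's base plate; origin under its centre
- pin_pot: loose white ceramic bowl, 72 mm across, 36 mm high, standing right of the jig (-y of the jig); origin under its centre
- screwdriver: loose screwdriver lying on the bench right of the jig
- mallet: loose hammer lying on the bench left of the jig (+y of the jig)
- oil_jar: loose amber glass jar, 48 mm across, 75 mm high, left of the jig near its rear end; origin under its centre
- wood_block: loose dark wooden block 70 x 45 x 30 mm, behind the jig; origin under its centre

How it is judged:
By the outcome, as a careful person would: the job done as asked, in the order asked, and still so for the second after the job is handed in, while the arm keeps its last pose, push and grip.
It also fails if it takes over 42 s, if anything falls off the work surface, if the arm or the gripper's body presses on something with over 40 N, if the wrist force passes 120 N, or if a joint passes its speed limit or range.

## Working session

There is one attempt and no reset: what is moved stays moved. The work goes in short steps, Python scripts to look and compute and a shell command to move; the robot and the scene stay as the last step left them, time stands still between calls to the robot, and variables do not carry over. Pictures are saved under pics/ and viewed, at most 10 in all, crops included, and the job is handed in when it is done.

```bash
ls; mkdir -p pics
python3 - <<'E'
from workcell import bot, viewer
import cv2
o=bot.get_obs();print(o['clock'],o['eef_pos'],o['tool_rot'],bot.pinch_z)
for n in("top","scene"):
    cv2.imwrite(f"pics/{n}0.png",viewer.camera(n)[:,:,::-1]);c=viewer.calibration(n);print(n,c)
E
```

```text
jog.py
pics
workcell.py
0.0 [ 0.16267626 -0.47213108  0.23042562] [ 9.86266335e-01  1.65159486e-01 -1.66551277e-04 -1.01641322e-03] 0.0187
top {'mtx': array([[451.1532942 ,   0.        , 319.45361983],
       [  0.        , 451.1532942 , 240.99510666],
       [  0.        ,   0.        ,   1.        ]]), 'R': array([[ 1.86158703e-02, -9.99826653e-01, -3.36315346e-04],
       [-9.79853840e-01, -1.81770942e-02, -1.98887019e-01],
       [ 1.98846430e-01,  4.03199483e-03, -9.80022367e-01]]), 't': array([0.00428795, 0.62839168, 0.70514117])}
scene {'mtx': array([[596.36247524,   0.        , 319.54722323],
       [  0.        , 596.36247524, 231.10894142],
       [  0.        ,   0.        ,   1.        ]]), 'R': array([[-0.88416694,  0.46678993,  0.01886735],
       [ 0.2698422 ,  0.54325405, -0.79502216],
       [-0.3813581 , -0.6978411 , -0.60628689]]), 't': array([ 0.53962385, -0.09200818,  1.27581243])}
```

View pics/top0.png

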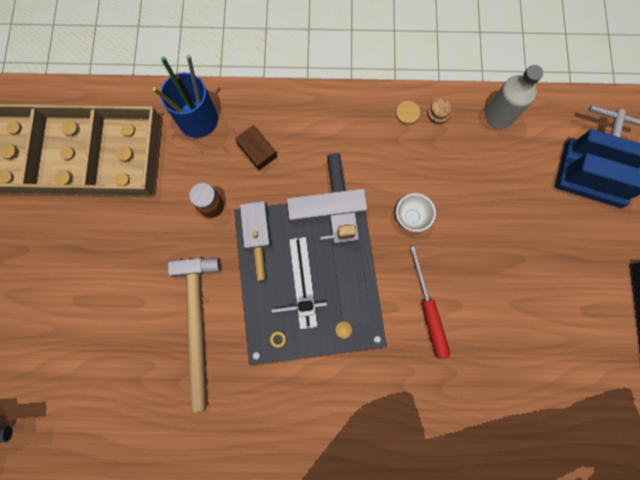

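The jig is centred near (310,280), with the front edge at the bottom. The gauge's black grip is at about (306,306), the jaw grip at (346,231), and the tube's free end at about (261,280).

Run:
```python
import cv2
a=cv2.imread("pics/top0.png")[190:370,230:390]
cv2.imwrite("pics/c1.png",cv2.resize(a,None,fx=3.333,fy=3.333,interpolation=cv2.INTER_CUBIC))
```

```text
(no output)
```

View pics/c1.png

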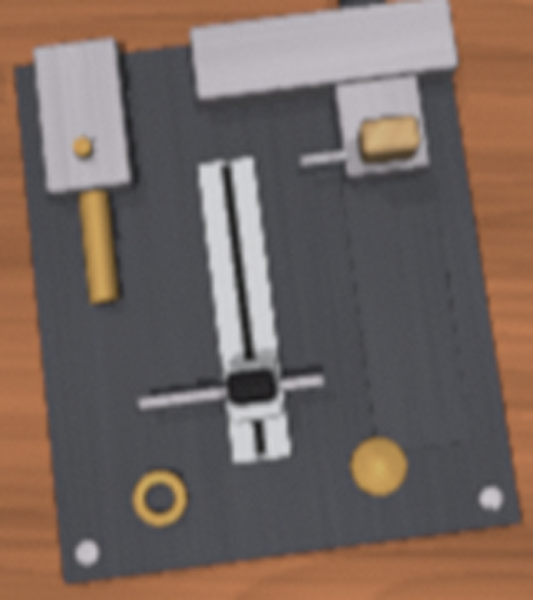

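```bash
cat > h.py <<'E'
from workcell import bot, viewer
import numpy as np
from scipy.optimize import least_squares
from scipy.spatial.transform import Rotation as Ro
def ray(px,z,n="top",c=None):
    c=c or viewer.calibration(n); C=-c['R'].T@c['t']
    d=c['R'].T@np.linalg.inv(c['mtx'])@np.array([px[0],px[1],1.]); return C+d*(z-C[2])/d[2]
def w2j(P,p): 
    c,s=np.cos(p[2]),np.sin(p[2]); d=np.asarray(P)[:2]-p[:2]; return np.array([c*d[0]+s*d[1],-s*d[0]+c*d[1]])
def j2w(q,p):
    c,s=np.cos(p[2]),np.sin(p[2]); return np.array([p[0]+c*q[0]-s*q[1],p[1]+s*q[0]+c*q[1]])
E
python3 - <<'E'
from h import *
f=lambda u,v:((u+.5)/3.3333-.5+230,(v+.5)/3.3333-.5+190)
W=lambda u,v,z:ray(f(u,v),z)
L=[(68,583,.016,-.15,.11),(521,522,.016,-.15,-.13),(15,66,.016,.13,.11),(48,192,.045,.05,.072+.0 if 0 else None),(140,403,.0445,None,.058),(322,380,.0445,None,-.036),(302,160,.0445,.05,-.04),(197,99,.045,.09,None),(456,69,.045,.09,None)]
def res(p):
    r=[]
    for u,v,z,x,y in L:
        q=w2j(W(u,v,z),p)
        if x is not None:r.append(q[0]-x)
        if y is not None:r.append(q[1]-y)
    return r
s=least_squares(res,[.5,0,.1]);p=s.x;print(p,np.round(np.array(s.fun)*1e3,1))
np.save('p.npy',p)
for n,u,v,z in[("barL",140,403,.0445),("barR",322,380,.0445),("tubeLcorner",91,302,.028),("tubeRcorner",116,298,.028),("tube top end",103,298,.036),("grip top",252,386,.0765),("pointer",302,160,.0445),("jawgrip",388,133,.084),("holderface",88,187,.045),("cup",379,466,.02)]:
    P=W(u,v,z);print(n,np.round(P,4),np.round(w2j(P,p)*1e3,1))
E
```

```text
[0.58253244 0.04662757 0.14728127] [ 1.1 -2.5  1.4  1.6 -1.1 -0.5  0.2  0.1  1.   0.2  0.3 -0.2 -1.5]
barL [0.5104 0.0947 0.0445] [-64.3  58.1]
barR [0.5237 0.0025 0.0445] [-64.7 -35. ]
tubeLcorner [0.5632 0.1243 0.028 ] [-7.8 79.6]
tubeRcorner [0.5655 0.1112 0.028 ] [-7.4 66.4]
tube top end [0.5645 0.117  0.036 ] [-7.5 72.2]
grip top [0.5182 0.037  0.0765] [-65.1  -0.1]
pointer [0.638  0.0148 0.0445] [ 50.2 -39.7]
jawgrip [ 0.6442 -0.028   0.084 ] [ 50.1 -82.9]
holderface [0.6214 0.1262 0.045 ] [50.1 73. ]
cup [ 0.4815 -0.0281  0.02  ] [-110.9  -59.1]
```

```bash
cat >> h.py <<'E'
def row(xyz,yaw):
    o=bot.get_obs(); R=Ro.from_quat(o['tool_rot'])
    y=np.array([np.cos(yaw),np.sin(yaw),0]); z=np.array([0,0,-1.]); T=Ro.from_matrix(np.c_[np.cross(y,z),y,z])
    return np.round(np.r_[(R.inv()*T).as_rotvec(),R.inv().apply(np.array(xyz)-o['eef_pos'])],4).tolist()
E
python3 - <<'E'
from h import *
p=np.load('p.npy'); g=j2w([-.0648,0],p); print(g,row([*g,.17],p[2]))
E
```

```text
[0.51843398 0.03711821] [-0.0016, -0.0013, -1.3863, 0.5022, -0.3655, 0.0612]
```

```bash
R='[-0.0016,-0.0013,-1.3863,0.5022,-0.3655,0.0612,0.085]'; python3 jog.py '[[-0.0016,-0.0013,-1.3863,0.5022,-0.3655,0.0612,0.085],[-0.0016,-0.0013,-1.3863,0.5022,-0.3655,0.0612,0.085],[-0.0016,-0.0013,-1.3863,0.5022,-0.3655,0.0612,0.085],[-0.0016,-0.0013,-1.3863,0.5022,-0.3655,0.0612,0.085],[-0.0016,-0.0013,-1.3863,0.5022,-0.3655,0.0612,0.085],[-0.0016,-0.0013,-1.3863,0.5022,-0.3655,0.0612,0.085],[-0.0016,-0.0013,-1.3863,0.5022,-0.3655,0.0612,0.085],[-0.0016,-0.0013,-1.3863,0.5022,-0.3655,0.0612,0.085],[-0.0016,-0.0013,-1.3863,0.5022,-0.3655,0.0612,0.085],[-0.0016,-0.0013,-1.3863,0.5022,-0.3655,0.0612,0.085]]'
python3 - <<'E'
from h import *
p=np.load('p.npy'); g=j2w([-.0648,0],p); print(row([*g,.17],p[2]))
E
```

```text
clock: 1.35
eef_pos: [0.5193, 0.0384, 0.1696]
tool_rot: [0.653, 0.757, -0.001, 0.001]
ft_force: [0.9, 0.2, 0.0]
grip_width: 0.085
grasp_force: 0.0
[-0.0, 0.0021, 0.0005, -0.0011, -0.0011, -0.0004]
```

```bash
python3 jog.py '[[0,0,0,0,0,0,0.085],[0,0,0,0,0,0,0.085]]'
python3 - <<'E'
from h import *
import cv2,pickle
c=viewer.calibration("wrist");im=viewer.camera("wrist");pickle.dump(c,open('cw1.pkl','wb'))
cv2.imwrite("pics/w1.png",im[:,:,::-1])
p=np.load('p.npy'); print(-c['R'].T@c['t'])
for q,z in [((-.0648,0),.0765),((-.0648,.058),.0445),((-.0075,.072),.036),((.05,-.04),.0445)]:
    X=np.r_[j2w(q,p),z]; x=c['mtx']@(c['R']@X+c['t']); print(x[:2]/x[2])
E
```

```text
clock: 1.6
eef_pos: [0.5178, 0.0365, 0.1693]
tool_rot: [0.653, 0.758, -0.001, 0.0]
ft_force: [0.4, 0.3, 0.2]
grip_width: 0.0849
grasp_force: 0.0
[0.50815277 0.11868211 0.31238666]
[321.52365786 242.25338713]
[321.75178764 155.62870226]
[396.81910518 135.90056467]
[457.94193424 274.73664325]
```

View pics/w1.png

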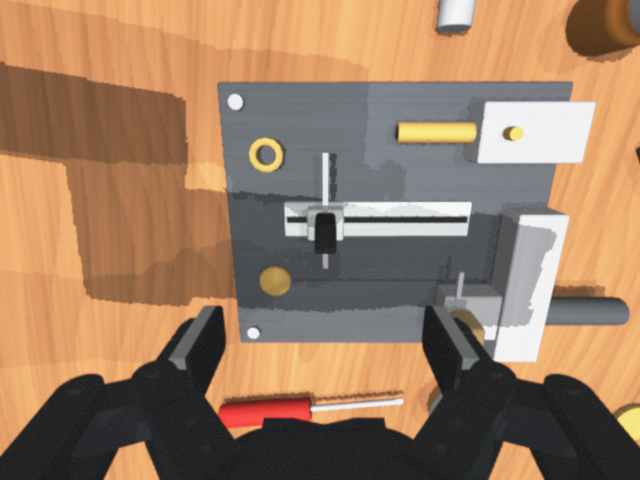

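The wrist view is clear: cross bar at u≈325, tube end at u≈397, jaw pointer at about (460,285), grip top at about (326,232).

Run:
```python
import cv2
a=cv2.imread("pics/w1.png")
x=cv2.resize(a[110:280,290:490],None,fx=4,fy=3.5,interpolation=cv2.INTER_CUBIC)
cv2.imwrite("pics/c2.png",x)
g=cv2.cvtColor(a,cv2.COLOR_BGR2GRAY)
for v in(165,180,262):print(v,g[v,316:336])
for v in(126,130,134,138):print(v,a[v,388:406,2])
for v in(278,282):print(v,g[v,452:470])
```

```text
165 [108 108 111 118 117 122 166 225 236 236 234 226 173 125 111  82  72  69
  74  92]
180 [107 111 112 111 116 121 164 226 235 234 234 224 174 124 106  81  72  69
  66  85]
262 [ 75  77  77  76  72  78 107 153 166 169 167 151 104  76  78  77  75  74
  74  74]
126 [131 128 123 123 124 120 107  98  76  77 139 215 239 242 242 242 242 242]
130 [124 121 120 122 116 111 102  81  54  61 139 227 245 246 246 246 246 246]
134 [122 118 118 116 114 105  89  64  32  69 153 236 246 246 246 246 246 246]
138 [124 120 123 121 121 115 101  82  62  98 173 230 236 237 237 238 238 238]
278 [ 83  82  83  80  81  86 118 162 177 175 169 145 101  82  82  83  82  82]
282 [ 68  67  66  71  80 105 145 168 177 177 160 111  74  67  67  72  67  68]
```

View pics/c2.png

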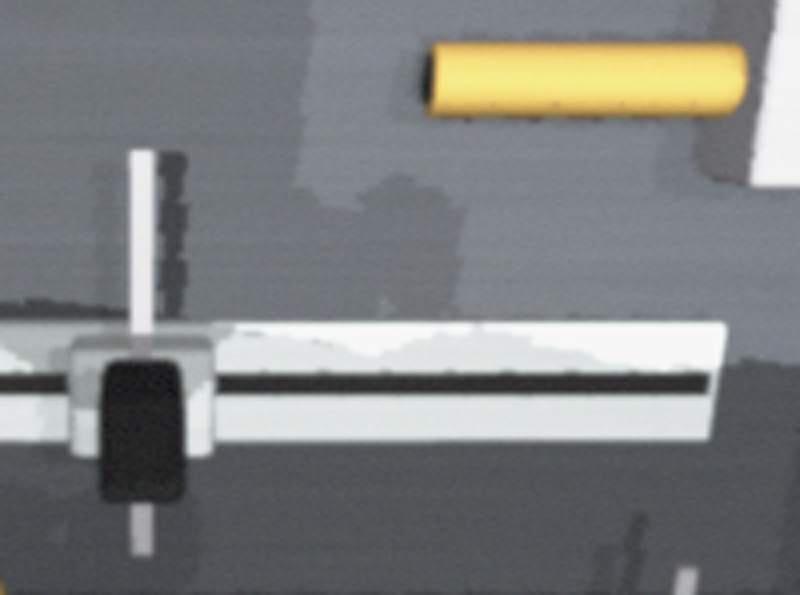

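Run:
```python
from h import *
import pickle
c=pickle.load(open('cw1.pkl','rb'));p=np.load('p.npy')
for n,u,v,z in[("barL",325,165,.0445),("barL2",325,180,.0445),("barR",325,262,.0445),("tube",398,132,.036),("pointer",461,278,.0445),("holderface a",479.5,160,.045),("holder face b",486,104,.045),("grip",325.5,233,.0765),("FL",219,83,.016),("FR",241,342,.016),("RL",572,82,.016),("rear1",503,210,.045)]:
    P=ray((u,v),z,c=c);print(n,np.round(P,4),np.round(w2j(P,p)*1e3,1))
o=bot.get_obs();print(o['eef_pos'],w2j(o['eef_pos'],p))
```

```text
barL [0.5134 0.088  0.0445] [-62.3  51. ]
barL2 [0.5151 0.0767 0.0445] [-62.3  39.7]
barR [0.5252 0.0092 0.0445] [-62.2 -28.6]
tube [0.5648 0.1197 0.036 ] [-6.8 74.8]
pointer [0.6412 0.0119 0.0445] [ 53. -43.]
holderface a [0.6281 0.1089 0.045 ] [54.3 54.9]
holder face b [0.6213 0.1478 0.045 ] [53.2 94.4]
grip [0.5202 0.0445 0.0765] [-62.   7.]
FL [0.4224 0.135  0.016 ] [-145.4  110.9]
FR [ 0.4567 -0.1005  0.016 ] [-146.1 -127.1]
RL [0.6953 0.1763 0.016 ] [130.6 111.8]
rear1 [0.6577 0.0742 0.045 ] [78.4 16.2]
[0.51773998 0.03582602 0.16972568] [-0.06567612 -0.00117635]
```

Run:
```python
from h import *
p=np.load('p.npy'); g=j2w([-.0635,0],p); print(row([*g,.048],p[2]))
```

```text
[-0.0012, 0.002, -0.0005, 0.0014, 0.0023, 0.1217]
```

```bash
python3 jog.py '[[0,0.002,0,0.0014,0.0023,0.04,0.06],[0,0.002,0,0.0014,0.0023,0.08,0.06],[0,0.002,0,0.0014,0.0023,0.105,0.06],[0,0.002,0,0.0014,0.0023,0.1217,0.06],[0,0.002,0,0.0014,0.0023,0.1217,0.06],[0,0.002,0,0.0014,0.0023,0.1217,0.0],[0,0.002,0,0.0014,0.0023,0.1217,0.0],[0,0.002,0,0.0014,0.0023,0.1217,0.0],[0,0.002,0,0.0014,0.0023,0.1217,0.0],[0,0.002,0,0.0014,0.0023,0.1217,0.0]]'
python3 - <<'E'
from h import *
p=np.load('p.npy');o=bot.get_obs();q=w2j(o['eef_pos'],p);print(q,o['ft_force'],o['eef_pos'])
print(row([*j2w(q+[.056,0],p),.048],p[2]))
E
```

```text
clock: 2.9
eef_pos: [0.5213, 0.0377, 0.0496]
tool_rot: [0.653, 0.757, 0.0, 0.001]
ft_force: [-1.7, -1.4, 5.9]
grip_width: 0.0153
grasp_force: 59.2
[-0.06184045  0.00013044] [-1.68975923 -1.43394484  5.90030496] [0.52134235 0.03768155 0.04964188]
[0.0019, 0.0008, 0.0, -0.0, 0.056, 0.0018]
```

```bash
python3 jog.py '[[0,0,0,0,0.01,-0.001,0],[0,0,0,0,0.02,-0.001,0],[0,0,0,0,0.03,-0.001,0],[0,0,0,0,0.04,-0.001,0],[0,0,0,0,0.05,-0.001,0],[0,0,0,0,0.056,-0.001,0],[0,0,0,0,0.056,-0.001,0],[0,0,0,0,0.056,-0.001,0]]'
python3 - <<'E'
from h import *
import cv2,pickle
p=np.load('p.npy');o=bot.get_obs();q=w2j(o['eef_pos'],p);print(q,o['ft_force'],o['eef_pos'])
c=viewer.calibration("wrist");im=viewer.camera("wrist");pickle.dump(c,open('cw2.pkl','wb'))
cv2.imwrite("pics/w2.png",im[:,:,::-1])
cv2.imwrite("pics/t2.png",viewer.camera("top")[:,:,::-1])
E
```

```text
clock: 3.9
eef_pos: [0.5775, 0.0462, 0.0497]
tool_rot: [0.653, 0.757, 0.001, 0.001]
ft_force: [2.6, -1.5, 2.7]
grip_width: 0.0153
grasp_force: 59.0
[-0.00500412  0.00030042] [ 2.61909771 -1.47621674  2.71674613] [0.5775384  0.04619038 0.04969793]
```

View pics/w2.png

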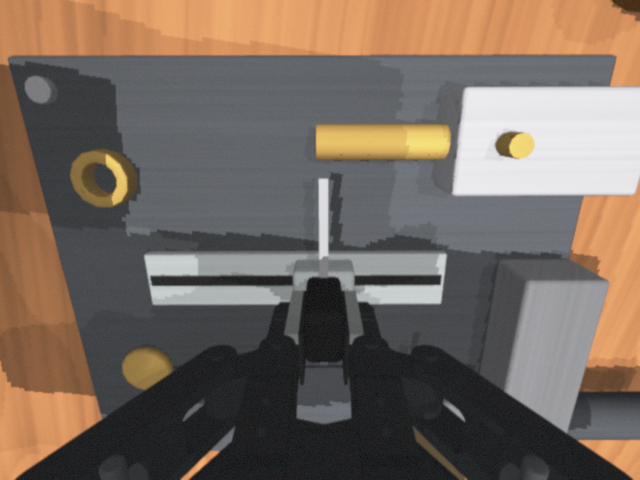

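The bar is now at u≈323.5 and the tube end at u≈316.5, so the bar is slightly too far to the rear. I'll measure the edges precisely.

Run:
```python
from h import *
import pickle,cv2
c=pickle.load(open('cw2.pkl','rb'));p=np.load('p.npy');a=cv2.imread('pics/w2.png');g=cv2.cvtColor(a,cv2.COLOR_BGR2GRAY)
for v in(190,215,240):print(v,g[v,312:336])
for v in(130,142,154):print(v,a[v,308:324,2])
def cross(r,t,u0,up):
    for i in range(len(r)-1):
        A,B=float(r[i]),float(r[i+1])
        if (up and A<t<=B) or (not up and A>=t>B):return u0+i+(t-A)/(B-A)
for v in(190,215,240):
    e1=cross(g[v,312:336],155,312,1);e2=cross(g[v,312:336],155,312,0);P=ray(((e1+e2)/2,v),.0445,c=c);print("bar",e1,e2,w2j(P,p)*1e3)
for v,z in((130,.033),(142,.036),(154,.033)):
    e=cross(a[v,308:324,2],175,308,1);print("tube",e,w2j(ray((e,v),z,c=c),p)*1e3)
t=cv2.imread('pics/t2.png')[215:305,230:350];cv2.imwrite('pics/c3.png',cv2.resize(t,None,fx=6.6,fy=6.6,interpolation=cv2.INTER_CUBIC))
```

```text
190 [ 93  97 101 103 104 109 148 210 221 221 223 221 220 222 220 209 154 109
 103  95  76  63  61  66]
215 [ 97 104 102 103 101 106 145 208 219 219 219 219 218 218 218 205 151 108
 103  97  82  67  62  64]
240 [ 73  71  77  92  95 102 130 187 214 216 217 218 218 217 216 204 153 112
 100 101  91  70  64  62]
130 [ 98  95  92  90  93  92  93 123 186 209 213 213 212 213 213 213]
142 [ 90  93  92  91  91  92  92 137 210 229 230 231 230 231 231 230]
154 [ 94  95  93  95  93  93  91 109 155 174 183 182 180 180 180 180]
bar 318.11290322580646 327.9818181818182 [-2.88468657 55.21178667]
bar 318.1587301587302 327.9259259259259 [-2.89263365 44.10977029]
bar 318.43859649122805 327.96078431372547 [-2.82763487 32.47106205]
tube 315.8253968253968 [-6.02818877 79.65335042]
tube 315.52054794520546 [-6.14226304 74.71766862]
tube 317.1111111111111 [-5.52403435 69.36429968]
```

View pics/c3.png

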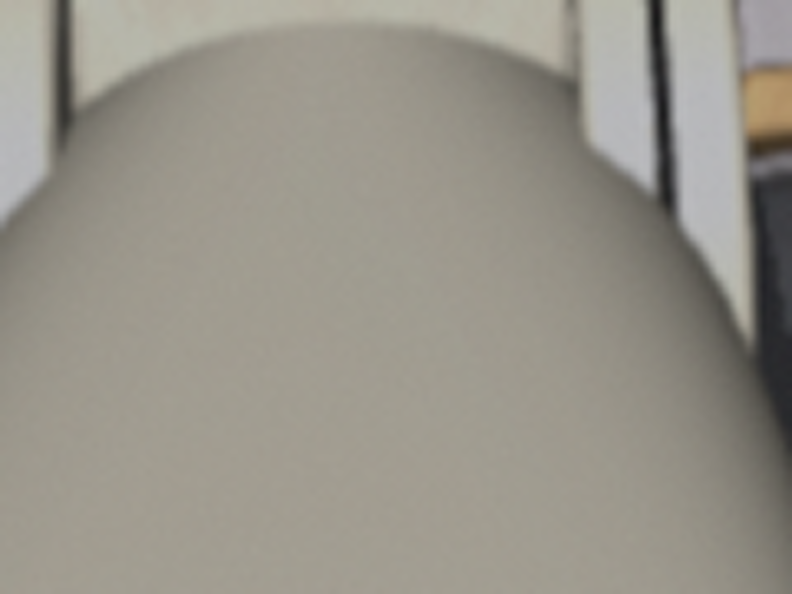

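```bash
python3 jog.py '[[0,0,0,0,-0.002,0,0],[0,0,0,0,-0.0032,0,0],[0,0,0,0,-0.0032,0,0],[0,0,0,0,-0.0032,0,0]]'
cat > m.py <<'E'
from h import *
import cv2,sys
p=np.load('p.npy');o=bot.get_obs();print(w2j(o['eef_pos'],p),o['ft_force'])
c=viewer.calibration("wrist");a=viewer.camera("wrist")[:,:,::-1].copy();cv2.imwrite(f"pics/{sys.argv[1]}.png",a)
g=cv2.cvtColor(a,cv2.COLOR_BGR2GRAY).astype(float)
def proj(q,z):
    x=c['mtx']@(c['R']@np.r_[j2w(q,p),z]+c['t']);return x[:2]/x[2]
def edges(r,t):  # sub-pixel crossings
    return [(i+(t-r[i])/(r[i+1]-r[i]),r[i+1]>r[i]) for i in range(len(r)-1) if (r[i]<t)!=(r[i+1]<t)]
for n,y,z in(("bar",.05,.0445),("bar",.04,.0445),("tube",.074,.036),("tube",.071,.036)):
    u,v=proj((-.005,y),z);u0,v=int(u)-25,int(round(v))
    r=(g if n=="bar" else a[:,:,2].astype(float))[v,u0:u0+50]
    E=edges(r,(r.min()+r.max())/2)
    print(n,v,[(round(u0+e,1),b,np.round(w2j(ray((u0+e,v),z,c=c),p)*1e3,1).tolist()) for e,b in E])
E
python3 m.py w3
```

```text
clock: 4.5
eef_pos: [0.573, 0.0455, 0.0497]
tool_rot: [0.653, 0.757, 0.0, 0.0]
ft_force: [2.0, -3.1, 5.4]
grip_width: 0.0153
grasp_force: 59.4
[-0.00958416  0.00029679] [ 1.95157203 -3.08342614  5.38730852]
bar 202 [(np.float64(317.8), np.True_, [-9.8, 50.0]), (np.float64(328.3), np.False_, [-5.2, 50.0])]
bar 224 [(np.float64(318.1), np.True_, [-9.7, 40.0]), (np.float64(328.3), np.False_, [-5.1, 40.0])]
tube 144 [(np.float64(326.0), np.True_, [-6.2, 73.9])]
tube 151 [(np.float64(326.1), np.True_, [-6.1, 70.9])]
```

```bash
python3 jog.py '[[0,0,0,0,0.0014,0,0],[0,0,0,0,0.0014,0,0],[0,0,0,0,0.0014,0,0]]'; python3 m.py w4
```

```text
clock: 4.92
eef_pos: [0.5736, 0.0456, 0.0497]
tool_rot: [0.653, 0.757, -0.0, -0.0]
ft_force: [-0.2, -3.2, 6.3]
grip_width: 0.0153
grasp_force: 59.7
[-0.00900314  0.00029727] [-0.19203924 -3.15518052  6.32267875]
bar 202 [(np.float64(317.8), np.True_, [-9.2, 50.0]), (np.float64(328.3), np.False_, [-4.6, 50.0])]
bar 224 [(np.float64(318.1), np.True_, [-9.1, 40.0]), (np.float64(328.4), np.False_, [-4.5, 40.0])]
tube 144 [(np.float64(324.5), np.True_, [-6.2, 73.9])]
tube 151 [(np.float64(324.6), np.True_, [-6.2, 70.9])]
```

```bash
python3 jog.py '[[0,0,0,0,0.0007,0,0],[0,0,0,0,0.0007,0,0],[0,0,0,0,0.0007,0,0]]'; python3 m.py w5
```

```text
clock: 5.35
eef_pos: [0.5741, 0.0457, 0.0496]
tool_rot: [0.653, 0.757, -0.001, -0.0]
ft_force: [-1.3, -3.8, 7.3]
grip_width: 0.0151
grasp_force: 59.7
[-0.00846019  0.00031775] [-1.29476742 -3.76551849  7.34283426]
bar 202 [(np.float64(317.8), np.True_, [-8.6, 50.0]), (np.float64(328.3), np.False_, [-4.1, 50.0])]
bar 224 [(np.float64(318.1), np.True_, [-8.6, 40.0]), (np.float64(328.2), np.False_, [-4.0, 40.0])]
tube 144 [(np.float64(323.4), np.True_, [-6.2, 73.9])]
tube 151 [(np.float64(323.5), np.True_, [-6.2, 70.9])]
```

```bash
python3 jog.py '[[0,0,0,0,0,0,0.05],[0,0,0,0,0,0,0.06],[0,0,0,0,0,0,0.06],[0,0,0,0,0,-0.04,0.06],[0,0,0,0,0,-0.08,0.06],[0,0,0,0,0,-0.08,0.06],[0,0,0,0,0,-0.08,0.06]]'; python3 m.py w6
```

```text
clock: 6.28
eef_pos: [0.5746, 0.0461, 0.1289]
tool_rot: [0.653, 0.757, -0.0, -0.0]
ft_force: [-0.1, -0.5, -0.7]
grip_width: 0.0605
grasp_force: 0.0
[-0.00795865  0.00064226] [-0.05128713 -0.46249076 -0.66616725]
bar 176 [(np.float64(318.6), np.True_, [-8.9, 50.1]), (np.float64(326.2), np.False_, [-4.0, 50.1])]
bar 191 [(np.float64(318.6), np.True_, [-8.9, 40.2]), (np.float64(326.2), np.False_, [-3.9, 40.2])]
tube 137 [(np.float64(322.5), np.True_, [-6.4, 74.2])]
tube 142 [(np.float64(322.7), np.True_, [-6.2, 71.1])]
```

Run:
```python
from h import *
p=np.load('p.npy'); g=j2w([.0495,-.085],p); print(g,row([*g,.129],p[2]),row([*g,.058],p[2]))
```

```text
[ 0.64397023 -0.0301881 ] [-0.0021, -0.0005, 0.0002, -0.0857, 0.058, -0.001] [-0.0021, -0.0005, 0.0002, -0.0857, 0.0581, 0.07]
```

```bash
python3 jog.py '[[0,0,0,-0.043,0.029,0,0.06],[0,0,0,-0.0857,0.058,0,0.06],[0,0,0,-0.0857,0.058,0,0.06],[0,0,0,-0.0857,0.058,0,0.06],[0,0,0,-0.0857,0.058,0,0.06]]'
python3 - <<'E'
from h import *
import cv2
p=np.load('p.npy');o=bot.get_obs();print(w2j(o['eef_pos'],p))
cv2.imwrite("pics/w7.png",viewer.camera("wrist")[:,:,::-1])
g=j2w([.0495,-.085],p);print(row([*g,.058],p[2]))
E
```

```text
clock: 6.95
eef_pos: [0.6438, -0.0293, 0.1288]
tool_rot: [0.653, 0.758, -0.0, -0.001]
ft_force: [-0.6, 0.0, -0.5]
grip_width: 0.0599
grasp_force: 0.0
[ 0.04949683 -0.0840611 ]
[-0.0008, -0.0006, 0.0014, -0.001, -0.0002, 0.0712]
```

View pics/w7.png

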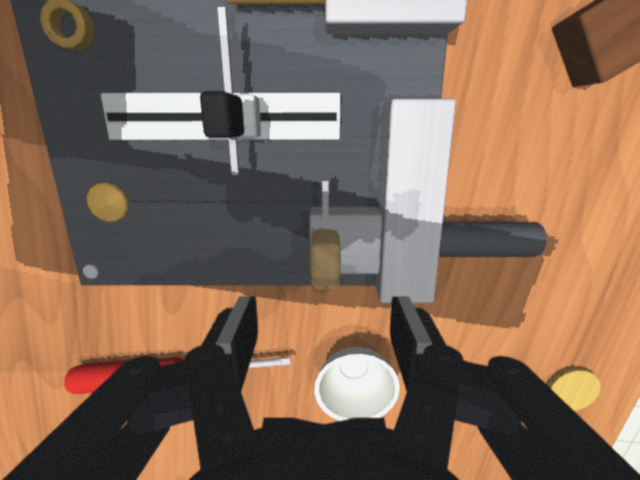

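The gripper is centred over the jaw grip, which is at (326,258). Descending to grasp it.

```bash
python3 jog.py '[[0,0,0,-0.001,0,0.04,0.06],[0,0,0,-0.001,0,0.06,0.06],[0,0,0,-0.001,0,0.071,0.06],[0,0,0,-0.001,0,0.071,0.06],[0,0,0,-0.001,0,0.071,0],[0,0,0,-0.001,0,0.071,0],[0,0,0,-0.001,0,0.071,0],[0,0,0,-0.001,0,0.071,0],[0,0,0,-0.001,0,0.071,0]]'; python3 -c "
from h import *
p=np.load('p.npy');o=bot.get_obs();q=w2j(o['eef_pos'],p);print(q,o['ft_force']);print(row([*j2w(q-[.056,0],p),.058],p[2]))"
```

```text
clock: 8.12
eef_pos: [0.6451, -0.0314, 0.0599]
tool_rot: [0.653, 0.757, 0.0, 0.0]
ft_force: [-3.3, 0.7, 5.1]
grip_width: 0.0165
grasp_force: 61.9
[ 0.05046406 -0.08638655] [-3.29295633  0.72116037  5.09033037]
[0.001, 0.0001, 0.0, 0.0, -0.056, 0.0018]
```

```bash
python3 jog.py '[[0,0,0,0,-0.008,0,0],[0,0,0,0,-0.016,0,0],[0,0,0,0,-0.024,0,0],[0,0,0,0,-0.032,0,0],[0,0,0,0,-0.04,0,0],[0,0,0,0,-0.048,0,0],[0,0,0,0,-0.056,0,0],[0,0,0,0,-0.056,0,0],[0,0,0,0,-0.056,0,0],[0,0,0,0,-0.056,0,0]]'
python3 - <<'E'
from h import *
import cv2,pickle
p=np.load('p.npy');o=bot.get_obs();print(w2j(o['eef_pos'],p),o['ft_force'])
c=viewer.calibration("wrist");pickle.dump(c,open('cw8.pkl','wb'))
cv2.imwrite("pics/w8.png",viewer.camera("wrist")[:,:,::-1])
E
```

```text
clock: 9.38
eef_pos: [0.5932, -0.0392, 0.0598]
tool_rot: [0.653, 0.757, 0.003, 0.003]
ft_force: [7.9, 1.2, -0.5]
grip_width: 0.0168
grasp_force: 61.1
[-0.00200573 -0.08649829] [ 7.92711266  1.18005582 -0.5397584 ]
```

View pics/w8.png

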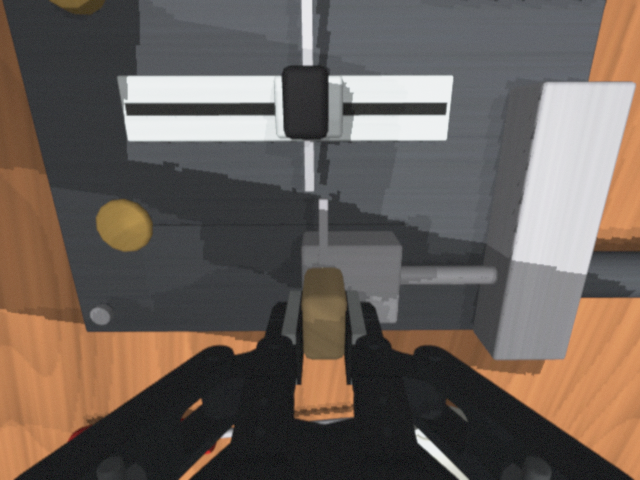

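The jaw has followed the gripper. The pointer is at u≈323 and the bar's right end at u≈309 (v≈170), so a few more mm are needed. Measuring.

```bash
cat > m2.py <<'E'
from h import *
import cv2,sys
p=np.load('p.npy');o=bot.get_obs();print(w2j(o['eef_pos'],p),o['ft_force'])
c=viewer.calibration("wrist");a=viewer.camera("wrist")[:,:,::-1].copy();cv2.imwrite(f"pics/{sys.argv[1]}.png",a)
g=cv2.cvtColor(a,cv2.COLOR_BGR2GRAY).astype(float)
x0=float(sys.argv[2])
for n,y,x in(("bar",-.027,-.006),("bar",-.032,-.006),("ptr",-.045,x0),("ptr",-.050,x0)):
    X=c['mtx']@(c['R']@np.r_[j2w((x,y),p),.0445]+c['t']);u,v=X[:2]/X[2];u0,v=int(round(u))-9,int(round(v))
    r=g[v,u0:u0+19];t=(np.percentile(r,20)+r.max())/2
    E=[u0+i+(t-r[i])/(r[i+1]-r[i]) for i in range(18) if (r[i]<t)!=(r[i+1]<t)]
    print(n,v,np.round(E,1),[np.round(w2j(ray((e,v),.0445,c=c),p)*1e3,1).tolist() for e in E])
E
python3 m2.py w9 0
```

```text
[-0.00197115 -0.08651053] [ 7.99029816  0.4240762  -0.08524435]
bar 176 [304.3 313.6] [[-8.3, -27.1], [-4.1, -27.1]]
bar 187 [304.5 313.6] [[-8.3, -32.1], [-4.1, -32.1]]
ptr 214 [318.6 327.4] [[-1.9, -44.9], [2.2, -44.9]]
ptr 224 [318.5 327.4] [[-1.9, -49.8], [2.3, -49.8]]
```

```bash
python3 jog.py '[[0,0,0,0,-0.003,0,0],[0,0,0,0,-0.0062,0,0],[0,0,0,0,-0.0062,0,0],[0,0,0,0,-0.0062,0,0],[0,0,0,0,-0.0062,0,0]]'; python3 m2.py w10 -0.006
```

```text
clock: 10.1
eef_pos: [0.5874, -0.0401, 0.0599]
tool_rot: [0.653, 0.757, 0.003, 0.003]
ft_force: [8.0, 1.3, -0.1]
grip_width: 0.0164
grasp_force: 61.1
[-0.00793772 -0.08653338] [ 7.99754295  1.27735645 -0.08433837]
bar 176 [317.5 326.6] [[-8.3, -27.1], [-4.1, -27.1]]
bar 187 [317.5 326.6] [[-8.3, -32.1], [-4.1, -32.1]]
ptr 214 [318.6 327.4] [[-7.9, -44.9], [-3.7, -44.9]]
ptr 224 [318.6 327.4] [[-7.9, -49.8], [-3.7, -49.8]]
```

Another 0.4 mm to go.

```bash
python3 jog.py '[[0,0,0,0,-0.0004,0,0],[0,0,0,0,-0.0004,0,0],[0,0,0,0,-0.0004,0,0],[0,0,0,0,-0.0004,0,0],[0,0,0,0,-0.0004,0,0],[0,0,0,0,-0.0004,0,0],[0,0,0,0,-0.0004,0,0],[0,0,0,0,-0.0004,0,0]]'; python3 m2.py w11 -0.006
```

```text
clock: 11.15
eef_pos: [0.5872, -0.0401, 0.0599]
tool_rot: [0.653, 0.757, 0.003, 0.003]
ft_force: [8.6, 1.6, -0.6]
grip_width: 0.0168
grasp_force: 61.0
[-0.00814893 -0.08650128] [ 8.58466011  1.64336024 -0.55441427]
bar 176 [317.8 327.1] [[-8.3, -27.1], [-4.1, -27.1]]
bar 187 [318.1 327. ] [[-8.2, -32.1], [-4.1, -32.1]]
ptr 214 [318.5 327.4] [[-8.0, -44.9], [-3.9, -44.9]]
ptr 224 [318.5 327.3] [[-8.1, -49.8], [-3.9, -49.8]]
```

View pics/w11.png

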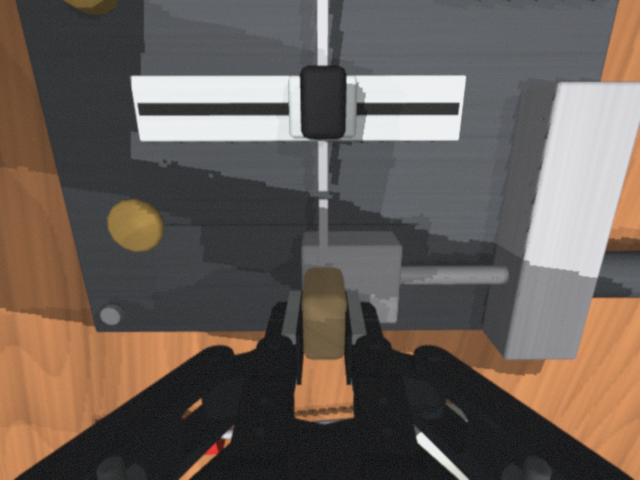

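The pointer (u≈323) lines up with the bar (u≈322.5) to about 0.2 mm, and the jaw is held steadily at 8 N. Handing in.

```bash
python3 -c "
from workcell import bot, viewer
print(bot.job_done())"
```

```text
the job is handed in; nothing more can be done
None
```

The gauge's cross bar is set level with the tube's end (about 0.15 mm off in the wrist camera). The jaw's pointer is level with the bar (about 0.2 mm off), still held open against its spring, and the job was handed in at about 11 s.

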